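# Find the full tin of aperture discs by feel and hold it up

## Task

One of the three identical slip-lid tins on the bench holds the full set of brass aperture discs, which makes it clearly the heaviest. First press all three lids down fully home, then heft the tins one at a time and compare them, setting each one you put down gently and upright about where it stood, to find the heaviest. Finish still holding the heaviest in the gripper, upright and still, some 20 cm clear of the bench, with the other two standing on the bench, all lids still home, and nothing else disturbed.

Things in the scene. Friction and masses are not known exactly. Their poses are not given: they have to be found in the camera images.
- tin_1: One of three identical plain metal slip-lid tins, upright. Round body 60 mm across up to a shoulder 62 mm up, then neck and lid; 78 mm tall with the lid home. Origin: centre of the underside, z up. Grip the body, about 40 mm up. 0.2 to 0.6 kg: one tin (unseen, changes) is at least 120 g heavier than the others, which differ by up to 50 g. Contents may shift a little.
- lid_1 (a joint): How far the slip lid of tin_1 is pressed down: 0 = 6 mm proud, 0.006 m = fully home, its rim on the tin's shoulder; the 55 mm neck shows in the gap while it is proud; starts 3 to 6 mm proud. It moves down when pressed with about 7 to 8 N, stops dead when home, and stays where it is left. Pulling the lid up takes about 7 N.
- lid_1_top (a point): Centre of the flat top of the lid of tin_1 (lid: 57 mm in diameter, 16 mm high): 84 mm above the tin's underside when 6 mm proud, 78 mm when home.
- tin_2: One of three identical plain metal slip-lid tins, upright. Round body 60 mm across up to a shoulder 62 mm up, then neck and lid; 78 mm tall with the lid home. Origin: centre of the underside, z up. Grip the body, about 40 mm up. 0.2 to 0.6 kg: one tin (unseen, changes) is at least 120 g heavier than the others, which differ by up to 50 g. Contents may shift a little.
- lid_2 (a joint): How far the slip lid of tin_2 is pressed down: 0 = 6 mm proud, 0.006 m = fully home, its rim on the tin's shoulder; the 55 mm neck shows in the gap while it is proud; starts 3 to 6 mm proud. It moves down when pressed with about 7 to 8 N, stops dead when home, and stays where it is left. Pulling the lid up takes about 7 N.
- lid_2_top (a point): Centre of the flat top of the lid of tin_2 (lid: 57 mm in diameter, 16 mm high): 84 mm above the tin's underside when 6 mm proud, 78 mm when home.
- tin_3: One of three identical plain metal slip-lid tins, upright. Round body 60 mm across up to a shoulder 62 mm up, then neck and lid; 78 mm tall with the lid home. Origin: centre of the underside, z up. Grip the body, about 40 mm up. 0.2 to 0.6 kg: one tin (unseen, changes) is at least 120 g heavier than the others, which differ by up to 50 g. Contents may shift a little.
- lid_3 (a joint): How far the slip lid of tin_3 is pressed down: 0 = 6 mm proud, 0.006 m = fully home, its rim on the tin's shoulder; the 55 mm neck shows in the gap while it is proud; starts 3 to 6 mm proud. It moves down when pressed with about 7 to 8 N, stops dead when home, and stays where it is left. Pulling the lid up takes about 7 N.
- lid_3_top (a point): Centre of the flat top of the lid of tin_3 (lid: 57 mm in diameter, 16 mm high): 84 mm above the tin's underside when 6 mm proud, 78 mm when home.
- lens_cap: Bystander: black lens cap lying flat, 50 mm in diameter, 14 mm high. Origin: centre of the underside.
- aperture_disc: Bystander: brass aperture disc lying flat, 44 mm in diameter, 6 mm thick, 12 mm hole. Origin: centre of the underside.
- eyepiece: Bystander: black eyepiece standing upright, 42 mm in diameter, 40 mm high. Origin: centre of the underside.
- hex_key: Bystander: L-shaped hex key lying flat, 108 mm by 36 mm, 8 mm thick, long arm along its x. Origin: on the bench under the long arm, near its middle.
- lens_clamp: Bystander: aluminium lens clamp with a black star knob on top, foot 60 x 100 mm, 102 mm high. Origin: centre of the foot's underside.
- screwdriver: Bystander: screwdriver lying flat, 180 mm long along its x, handle under 35 mm thick. Origin: about its middle, on the bench.
- meter: Bystander: dark hand-held meter lying on its back, 150 x 75 mm, 30 mm high (38 mm at the dial), length along its x. Origin: centre of the underside.
- lens_fluid: Bystander: slim upright grey plastic bottle with a white cap, 42 mm in diameter, 115 mm high. Origin: centre of the underside.

How it is judged:
On the way, in this order (a step that is already met when the one before it is completed fails the run):
1. all three lids are pressed fully home (within 1.5 mm) (value of joint each of lid_1, lid_2, lid_3 above 0.0045 m), for 0.2 s.
2. with the lids home, a lighter tin is lifted clear of the bench in the fingers to be compared (at least 15 mm) (all of step 1 and ((height (world z) of tin_1 above 0.015 m and contact force between tin_1 and the fingers above 1 N and ((height (world z) of tin_2 below 0.006 m and contact force between tin_2 and the fingers below 0.3 N and contact force between tin_2 and anything else above 4.8 N) or (height (world z) of tin_3 below 0.006 m and contact force between tin_3 and the fingers below 0.3 N and contact force between tin_3 and anything else above 4.8 N))) or (height (world z) of tin_2 above 0.015 m and contact force between tin_2 and the fingers above 1 N and ((height (world z) of tin_1 below 0.006 m and contact force between tin_1 and the fingers below 0.3 N and contact force between tin_1 and anything else above 4.8 N) or (height (world z) of tin_3 below 0.006 m and contact force between tin_3 and the fingers below 0.3 N and contact force between tin_3 and anything else above 4.8 N))) or (height (world z) of tin_3 above 0.015 m and contact force between tin_3 and the fingers above 1 N and ((height (world z) of tin_1 below 0.006 m and contact force between tin_1 and the fingers below 0.3 N and contact force between tin_1 and anything else above 4.8 N) or (height (world z) of tin_2 below 0.006 m and contact force between tin_2 and the fingers below 0.3 N and contact force between tin_2 and anything else above 4.8 N))))), for 0.2 s.
At the end, for the whole second after the job is handed in: The heaviest tin is in the fingers, underside over 120 mm above the bench, within 15 degrees of upright, still, touching nothing else; the other two stand upright at rest on the bench within 60 mm of where they began, untouched; all three lids home within 1.5 mm (all of step 1 and ((height (world z) of tin_1 above 0.12 m and angle between tin_1's own z axis and vertical below 0.26 rad and linear speed of tin_1 below 0.03 m/s and contact force between tin_1 and the fingers above 1 N and (contact force between tin_1 and tin_2 below 0.3 N and contact force between tin_1 and tin_3 below 0.3 N and contact force between tin_1 and lens_clamp below 0.3 N and contact force between tin_1 and lens_fluid below 0.3 N) and (height (world z) of tin_2 below 0.006 m and angle between tin_2's own z axis and vertical below 0.1 rad and distance of tin_2 from where it was at the start of the episode below 0.06 m and linear speed of tin_2 below 0.02 m/s and contact force between tin_2 and the fingers below 0.3 N and contact force between tin_2 and anything else below 4.8 N) and (height (world z) of tin_3 below 0.006 m and angle between tin_3's own z axis and vertical below 0.1 rad and distance of tin_3 from where it was at the start of the episode below 0.06 m and linear speed of tin_3 below 0.02 m/s and contact force between tin_3 and the fingers below 0.3 N and contact force between tin_3 and anything else below 4.8 N)) or (height (world z) of tin_2 above 0.12 m and angle between tin_2's own z axis and vertical below 0.26 rad and linear speed of tin_2 below 0.03 m/s and contact force between tin_2 and the fingers above 1 N and (contact force between tin_2 and tin_1 below 0.3 N and contact force between tin_2 and tin_3 below 0.3 N and contact force between tin_2 and lens_clamp below 0.3 N and contact force between tin_2 and lens_fluid below 0.3 N) and (height (world z) of tin_1 below 0.006 m and angle between tin_1's own z axis and vertical below 0.1 rad and distance of tin_1 from where it was at the start of the episode below 0.06 m and linear speed of tin_1 below 0.02 m/s and contact force between tin_1 and the fingers below 0.3 N and contact force between tin_1 and anything else below 4.8 N) and (height (world z) of tin_3 below 0.006 m and angle between tin_3's own z axis and vertical below 0.1 rad and distance of tin_3 from where it was at the start of the episode below 0.06 m and linear speed of tin_3 below 0.02 m/s and contact force between tin_3 and the fingers below 0.3 N and contact force between tin_3 and anything else below 4.8 N)) or (height (world z) of tin_3 above 0.12 m and angle between tin_3's own z axis and vertical below 0.26 rad and linear speed of tin_3 below 0.03 m/s and contact force between tin_3 and the fingers above 1 N and (contact force between tin_3 and tin_1 below 0.3 N and contact force between tin_3 and tin_2 below 0.3 N and contact force between tin_3 and lens_clamp below 0.3 N and contact force between tin_3 and lens_fluid below 0.3 N) and (height (world z) of tin_1 below 0.006 m and angle between tin_1's own z axis and vertical below 0.1 rad and distance of tin_1 from where it was at the start of the episode below 0.06 m and linear speed of tin_1 below 0.02 m/s and contact force between tin_1 and the fingers below 0.3 N and contact force between tin_1 and anything else below 4.8 N) and (height (world z) of tin_2 below 0.006 m and angle between tin_2's own z axis and vertical below 0.1 rad and distance of tin_2 from where it was at the start of the episode below 0.06 m and linear speed of tin_2 below 0.02 m/s and contact force between tin_2 and the fingers below 0.3 N and contact force between tin_2 and anything else below 4.8 N)))); the arm keeps its last pose, push and grip.
It fails at once if a tin is dropped from more than 25 mm above the bench ((height (world z) of tin_1 above 0.025 m and contact force between tin_1 and anything else below 0.05 N) or (height (world z) of tin_2 above 0.025 m and contact force between tin_2 and anything else below 0.05 N) or (height (world z) of tin_3 above 0.025 m and contact force between tin_3 and anything else below 0.05 N)).
It fails at once if a tin is knocked over or tipped beyond about 45 degrees (angle between any of tin_1, tin_2, tin_3's own z axis and vertical above 0.8 rad).
It fails at once if a bystander is disturbed: shifted more than 30 mm (distance of any of lens_cap, aperture_disc, eyepiece, hex_key, lens_clamp, screwdriver, meter, lens_fluid from where it was at the start of the episode above 0.03 m).
It also fails if it takes over 70 s, if anything falls off the work surface, if the arm or the gripper's body presses on something with over 40 N, if the wrist force passes 120 N, or if a joint passes its speed limit or range.

## Robot

A 7-joint arm with a two-finger parallel gripper is mounted at the origin on the work surface. World frame = base frame: x ahead of the robot, y to its left, z up, the work surface at z = 0. Lengths are in m, angles in rad, forces in N, time in s.
With the tool pointing down it reaches from about 0.35 to 0.9 m from the base axis. Payload 19.9 kg.
Tool frame: the origin (TCP) lies midway between the tips of the shut fingers; the grasp point (between the pads) lies 19 mm behind it (env.hold_point_z is the distance from the TCP to the grasp point, in m); z points along the fingers, y is the line along which they close (so a half turn about z gives the same grasp; the last joint's range is limited). The gripper opens to 85 mm and grips with 20 to 120 N. Pads are 22 mm wide; open, the fingers measure 114 mm over their backs; the gripper's body (76 mm by 85 mm) begins 54 mm behind the grasp point. The pads swing forward as they close: fully open they stand 13 mm farther back than shut.
Start: joints at [-1.228, 0.417, -0.01, 1.614, 0.005, 1.111, -0.053], TCP at [0.234, 0.58, 0.231] pointing down, gripper open.
Joint ranges: [-2.81, 2.81], [-0.39, 2.02], [-1.27, 1.25], [0.06, 2.57], [-1.19, 4.33], [0.19, 2], [-2.82, 2.82]. Speed limits (rad/s): [1.89, 1.89, 2.39, 2.39, 3.01, 3.01, 3.01].

## Interface

Orientations are given as a unit quaternion [w, x, y, z].
In Python, from bench import env, imaging gives the robot as it stands. The module is installed in compiled form; this text tells all that it offers.
- The arm moves only by the shell command python3 -m pendant 'ROWS' [OPENING] [FORCE]. ROWS is a JSON object of lists of equal length, an entry for each row: "offset": the shift along the tool's x, y, z in units of 0.15 m (1.0 is 0.15 m), a list of three; "delta_rot": the turn, a rotation vector about the tool's x, y, z in units of 45 degrees (1.0 is 45 degrees), a list of three. A call has 1 to 5 rows; each row is the pose to reach, as a shift and turn from the pose commanded when the call began, along the tool's axes at that moment; what a row does not reach only later rows make up. A row lasts 1/8 s, in which the tool goes at most 62.5 mm and 10.7 degrees, less where a joint would pass 70% of its speed; a pose out of reach is approached as far as the arm can. A call with a number of a shift or a turn outside -1 to 1 is refused whole. A call with a gripper value outside its range is refused whole. OPENING is the opening, from 0 (shut) to 1 (fully open), set as the call begins (- or left out, the last holds). The fingers move at their own pace and stop on an object; FORCE is the grip in N (left out, the last holds). Time passes only in rows, so rows that repeat a pose let the fingers close. It gives the time, the measured TCP pose, the force, the opening and the grip force at its end, in the units of the state.
- env.read_state(): the state, without advancing time (a new reading comes with each control period).
- imaging.read_camera(name): name is "scene" or "side" or "wrist"; returns the picture (420x560x3 uint8, red, green, blue); there is no depth.
- imaging.get_calibration(name): a dict with "intrinsics" (3x3 intrinsics, pixels), "world_from_camera" (4x4, takes a point from camera to world coordinates); the wrist camera has in their place "tool_from_camera" (4x4, takes a point from camera to tool coordinates, whose origin is the TCP and whose axes are the flange's). Camera axes: x right, y down, z forward; pixel columns grow to the right and rows downward; lengths in m; the calibration is good to about 2 mm. A picture is of the moment at which its call begins: read the wrist's pose just before it. get_calibration takes no time and is no camera call.
- env.sign_off(): hands the job in; it is judged then, once.
The state is a dict: "clock": time; "qpos": joint angles; "qd": joint speeds; "tau": joint torques, N m; "eef_pos": TCP position; "tool_rot": TCP orientation; "ft_force": force on the tool from outside, world axes, zero at the start; "torque": the same for the moment, N m; "grip_width": finger opening in m; "gripper_force": force on a finger pad.
Only numpy, scipy, OpenCV 4.12 (cv2) and the standard library are available. Lean on these libraries where they do the work, as an engineer would, in place of code of your own. Each camera call takes 0.05 s, during which the arm holds its last target. There are 200 camera calls.

## Working session

There is one attempt and no reset: what is moved stays moved. The work goes in short steps, Python scripts to look and compute and a shell command to move; the robot and the scene stay as the last step left them, time stands still between calls to the robot, and variables do not carry over. Pictures are saved under pics/ and viewed, at most 10 in all, crops included, and the job is handed in when it is done.

```bash
mkdir -p pics; python3 - <<'E'
from bench import env, imaging
import cv2,numpy as np
s=env.read_state()
print({k:np.round(v,3).tolist() for k,v in s.items()}, env.hold_point_z)
for n in ["scene","side"]:
    im=imaging.read_camera(n); cv2.imwrite(f"pics/{n}0.png",im[:,:,::-1])
    c=imaging.get_calibration(n); print(n,np.round(c["intrinsics"],1).tolist(),np.round(c["world_from_camera"],3).tolist())
print(np.round(imaging.get_calibration("wrist")["tool_from_camera"],3).tolist())
E
```

```text
{'clock': 0.0, 'qpos': [-1.229, 0.418, -0.01, 1.614, 0.005, 1.111, -0.053], 'qd': [-0.001, 0.001, -0.0, -0.001, 0.0, -0.003, 0.001], 'tau': [0.0, -86.446, 0.679, -43.491, 0.019, 0.007, 0.0], 'eef_pos': [0.234, 0.579, 0.231], 'tool_rot': [-0.0, 0.191, 0.982, -0.001], 'ft_force': [-0.294, -0.44, -0.086], 'torque': [-0.006, -0.023, 0.004], 'gripper_force': 0.0, 'grip_width': 0.085} 0.0187
scene [[471.8, 0.0, 284.3], [0.0, 471.8, 206.7], [0.0, 0.0, 1.0]] [[-0.719, 0.578, -0.388, 0.972], [0.695, 0.59, -0.41, 0.429], [-0.008, -0.564, -0.826, 0.981], [0.0, 0.0, 0.0, 1.0]]
side [[516.2, 0.0, 276.4], [0.0, 516.2, 211.7], [0.0, 0.0, 1.0]] [[0.927, -0.217, 0.306, 0.219], [-0.375, -0.541, 0.753, -0.822], [0.002, -0.812, -0.583, 0.687], [0.0, 0.0, 0.0, 1.0]]
[[-0.001, -0.965, -0.263, 0.067], [1.0, -0.0, -0.001, 0.0], [0.001, -0.263, 0.965, -0.143], [0.0, 0.0, 0.0, 1.0]]
```

View pics/scene0.png

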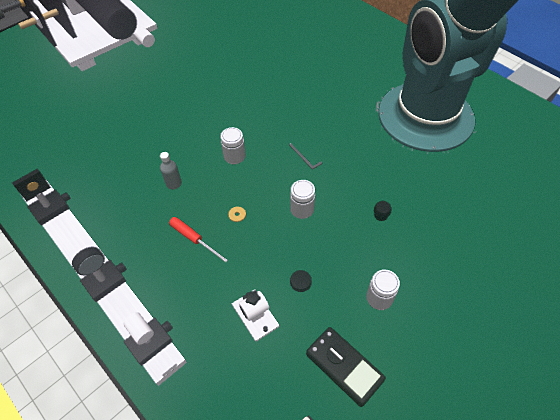

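View pics/side0.png

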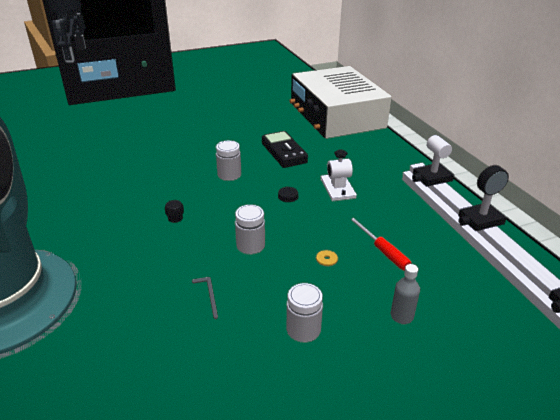

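The scene view shows the tins' lids at about (232,133), (303,186) and (384,277). In the side view the same tins are at (304,294), (250,212) and (228,147). Both views are clear of the arm.

```bash
cat > h.py <<'E'
import numpy as np, cv2
from bench import env, imaging
from scipy.spatial.transform import Rotation as R
def ray(T,K,p):
    d=T[:3,:3]@np.linalg.solve(K,[p[0],p[1],1.]); return T[:3,3],d/np.linalg.norm(d)
def cal(n,s=None):
    c=imaging.get_calibration(n); K=np.array(c["intrinsics"])
    if n!="wrist": return np.array(c["world_from_camera"]),K
    T=np.eye(4); T[:3,:3]=R.from_quat(np.roll(s["tool_rot"],-1)).as_matrix(); T[:3,3]=s["eef_pos"]
    return T@np.array(c["tool_from_camera"]),K
def plane(n,p,z,s=None):
    o,d=ray(*cal(n,s),p); return o+d*(z-o[2])/d[2]
def tri(a,b):
    A=np.zeros((3,3));v=np.zeros(3)
    for o,d in (a,b):
        M=np.eye(3)-np.outer(d,d);A+=M;v+=M@o
    return np.linalg.solve(A,v)
E
python3 - <<'E'
from h import *
seeds={"scene":[(232,133),(303,186),(384,277)],"side":[(304,294),(250,212),(228,147)]}
C={}
for n in seeds:
    im=cv2.imread(f"pics/{n}0.png"); g=im.min(2)
    for i,(u,v) in enumerate(seeds[n]):
        w=g[v-22:v+23,u-22:u+23]
        m=(w>165).astype(np.uint8)
        cs,_=cv2.findContours(m,cv2.RETR_EXTERNAL,cv2.CHAIN_APPROX_NONE)
        c=max(cs,key=cv2.contourArea)
        e=cv2.fitEllipse(c); C[n,i]=(e[0][0]+u-22,e[0][1]+v-22); print(n,i,np.round(C[n,i],1),np.round(e[1],1),cv2.boundingRect(c))
for i in range(3):
    p=tri(ray(*cal("scene"),C["scene",i]),ray(*cal("side"),C["side",i]))
    print(i+1,np.round(p,4),np.round(plane("scene",C["scene",i],.082),3),np.round(plane("side",C["side",i],.082),3))
for k,p,q in [("fluid",(164,155),(411,272)),("clamp",(253,297),(341,155)),("eyep",(382,206),(174,205)),("cap",(301,278),(288,192)),("disc",(237,214),(327,258)),("hex",(308,157),(208,290))]:
    p=tri(ray(*cal("scene"),p),ray(*cal("side"),q)); print(k,np.round(p,3))
E
```

```text
scene 0 [231.2 135.2] [15.5 21.2] (11, 16, 22, 17)
scene 1 [302.6 189.1] [18.5 23.6] (10, 16, 24, 19)
scene 2 [385.6 281.8] [23.2 28.3] (9, 15, 29, 26)
side 0 [304.8 295.4] [24.1 33.3] (6, 11, 34, 26)
side 1 [249.4 212.9] [16.2 27.1] (8, 15, 28, 17)
side 2 [227.6 146.1] [10.7 22.1] (10, 16, 23, 12)
1 [ 0.4918 -0.2747  0.0805] [ 0.492 -0.273  0.082] [ 0.491 -0.276  0.082]
2 [ 0.4842 -0.0236  0.0819] [ 0.484 -0.023  0.082] [ 0.485 -0.024  0.082]
3 [0.5297 0.2649 0.079 ] [0.531 0.266 0.082] [0.529 0.259 0.082]
fluid [ 0.665 -0.317  0.109]
clamp [0.755 0.101 0.092]
eyep [0.36  0.124 0.038]
cap [0.627 0.114 0.013]
disc [ 0.612 -0.124  0.002]
hex [ 0.36  -0.127  0.008]
```

Three tins are located at about (0.530,0.263), (0.484,-0.024) and (0.492,-0.275). I'll shut the gripper and move over the first.

```bash
cat >> h.py <<'E'
def go(x,y,z):
    s=env.read_state(); M=R.from_quat(np.roll(s["tool_rot"],-1)).as_matrix()
    print("t",round(s["clock"],2),"pos",np.round(s["eef_pos"],4),"f",np.round(s["ft_force"],2),"w",round(s["grip_width"],4),"rows to go",np.round(M.T@(np.array([x,y,z])-s["eef_pos"])/.15,3),"tilt",np.round(M[:,2],3),"yawx",np.round(M[:2,0],3))
E
python3 -m pendant '{"offset":[[-0.29,-0.136,0],[-0.58,-0.27,0],[-0.87,-0.41,0]],"delta_rot":[[0,0,0],[0,0,0],[0,0,0]]}' 0 40
python3 -m pendant '{"offset":[[-0.29,-0.136,0],[-0.58,-0.27,0],[-0.87,-0.41,0]],"delta_rot":[[0,0,0],[0,0,0],[0,0,0]]}'
python3 -m pendant '{"offset":[[-0.29,-0.136,0.2],[-0.58,-0.27,0.4],[-0.87,-0.41,0.6],[-0.87,-0.41,0.8],[-0.87,-0.41,0.8]],"delta_rot":[[0,0,0],[0,0,0],[0,0,0],[0,0,0],[0,0,0]]}'
python3 -c "
from h import *
go(.53,.263,.09)"
```

```text
clock: 0.48
eef_pos: [0.3328, 0.4723, 0.231]
tool_rot: [-0.0, 0.191, 0.982, -0.0]
ft_force: [0.5, 0.9, 0.4]
grip_width: 0.0322
gripper_force: 0.0
clock: 0.85
eef_pos: [0.4308, 0.3664, 0.2311]
tool_rot: [-0.0, 0.191, 0.982, -0.0]
ft_force: [0.8, 0.2, 0.3]
grip_width: -0.0001
gripper_force: 0.0
clock: 1.48
eef_pos: [0.5268, 0.261, 0.1093]
tool_rot: [-0.002, 0.191, 0.982, -0.001]
ft_force: [0.1, 1.2, 0.7]
grip_width: 0.0001
gripper_force: 0.0
t 1.48 pos [0.5268 0.261  0.1093] f [0.13 1.2  0.69] w 0.0001 rows to go [-0.015  0.021  0.129] tilt [-0.004 -0.002 -1.   ] yawx [-0.927  0.375]
```

```bash

python3 -m pendant '{"offset":[[-0.015,0.02,0.09],[-0.015,0.02,0.16],[-0.015,0.02,0.18],[-0.015,0.02,0.2]],"delta_rot":[[0,0,0],[0,0,0],[0,0,0],[0,0,0]]}' | sed -n '2p;4p'
python3 -m pendant '{"offset":[[0,0,0.01],[0,0,0.02],[0,0,0.02]],"delta_rot":[[0,0,0],[0,0,0],[0,0,0]]}'| sed -n '2p;4p'
```

```text
eef_pos: [0.5312, 0.264, 0.0815]
ft_force: [-2.7, 0.4, 7.2]
eef_pos: [0.5312, 0.264, 0.0787]
ft_force: [-1.4, 0.6, 3.4]
```

```bash

for i in 1 2; do :; done
python3 -m pendant '{"offset":[[0,0,0.007],[0,0,0.013],[0,0,0.013]],"delta_rot":[[0,0,0],[0,0,0],[0,0,0]]}'| sed -n '2p;4p'
python3 -m pendant '{"offset":[[0,0,0.007],[0,0,0.013],[0,0,0.013]],"delta_rot":[[0,0,0],[0,0,0],[0,0,0]]}'| sed -n '2p;4p'
```

```text
eef_pos: [0.5316, 0.2641, 0.0779]
ft_force: [-8.1, -2.6, 24.1]
eef_pos: [0.5322, 0.2644, 0.0777]
ft_force: [-15.8, -7.1, 51.2]
```

```bash

python3 -m pendant '{"offset":[[0,0,-0.15],[0,0,-0.3],[-0.07,-0.32,-0.3],[-0.14,-0.64,-0.3],[-0.21,-0.95,-0.3]],"delta_rot":[[0,0,0],[0,0,0],[0,0,0],[0,0,0],[0,0,0]]}'| sed -n '2p;4p'
python3 -m pendant '{"offset":[[-0.07,-0.32,0],[-0.14,-0.64,0],[-0.21,-0.95,0],[-0.21,-0.95,0]],"delta_rot":[[0,0,0],[0,0,0],[0,0,0],[0,0,0]]}'| sed -n '2p;4p'
python3 -c "
from h import *
go(.484,-.0235,.086)"
```

```text
eef_pos: [0.5067, 0.1184, 0.1197]
ft_force: [1.2, -1.3, 1.1]
eef_pos: [0.4824, -0.0275, 0.1198]
ft_force: [0.3, 0.9, 0.1]
t 4.22 pos [ 0.4824 -0.0275  0.1198] f [0.25 0.86 0.1 ] w -0.0004 rows to go [0.    0.029 0.225] tilt [ 0.001 -0.001 -1.   ] yawx [-0.925  0.379]
```

```bash

python3 -m pendant '{"offset":[[0,0.03,0.12],[0,0.03,0.22],[0,0.03,0.24],[0,0.03,0.26],[0,0.03,0.275]],"delta_rot":[[0,0,0],[0,0,0],[0,0,0],[0,0,0],[0,0,0]]}' | sed -n '2p;4p'
python3 -m pendant '{"offset":[[0,0,0.01],[0,0,0.018],[0,0,0.018]],"delta_rot":[[0,0,0],[0,0,0],[0,0,0]]}'| sed -n '2p;4p'
```

```text
eef_pos: [0.4846, -0.0195, 0.0784]
ft_force: [-2.3, 2.6, 6.8]
eef_pos: [0.4851, -0.0194, 0.0776]
ft_force: [-16.9, 2.8, 54.4]
```

```bash

python3 -m pendant '{"offset":[[0,0,-0.15],[0,0,-0.3],[-0.11,-0.26,-0.3],[-0.23,-0.52,-0.3],[-0.34,-0.77,-0.3]],"delta_rot":[[0,0,0],[0,0,0],[0,0,0],[0,0,0],[0,0,0]]}'| sed -n '2p;4p'
python3 -m pendant '{"offset":[[-0.11,-0.26,0],[-0.23,-0.52,0],[-0.34,-0.77,0],[-0.34,-0.77,0]],"delta_rot":[[0,0,0],[0,0,0],[0,0,0],[0,0,0]]}'| sed -n '2p;4p'
python3 -c "
from h import *
go(.492,-.2745,.0755)"
```

```text
eef_pos: [0.4887, -0.1473, 0.1208]
ft_force: [0.1, -0.6, 0.7]
eef_pos: [0.492, -0.2755, 0.1206]
ft_force: [0.3, 0.9, -0.8]
t 6.35 pos [ 0.492  -0.2755  0.1206] f [ 0.34  0.88 -0.77] w 0.0001 rows to go [0.002 0.006 0.301] tilt [-0.    -0.001 -1.   ] yawx [-0.926  0.378]
```

```bash

python3 -m pendant '{"offset":[[0,0,0.12],[0,0,0.22],[0,0,0.24],[0,0,0.26],[0,0,0.28]],"delta_rot":[[0,0,0],[0,0,0],[0,0,0],[0,0,0],[0,0,0]]}' | sed -n '2p;4p'
python3 -m pendant '{"offset":[[0,0,0.01],[0,0,0.015],[0,0,0.015]],"delta_rot":[[0,0,0],[0,0,0],[0,0,0]]}'| sed -n '2p;4p'
```

```text
eef_pos: [0.4929, -0.2721, 0.0789]
ft_force: [-2.6, 2.0, 7.5]
eef_pos: [0.4933, -0.2723, 0.078]
ft_force: [-8.2, 6.2, 29.0]
```

All three lids stopped dead at about 78 mm. I'll rise, open, and check this tin from the wrist camera.

```bash

python3 -m pendant '{"offset":[[0,0,-0.25],[0,0,-0.5],[0,0,-0.7],[0,0,-0.7],[0,0,-0.7]],"delta_rot":[[0,0,0],[0,0,0],[0,0,0],[0,0,0],[0,0,0]]}' 1 40 | sed -n '2p;4p'
python3 - <<'E'
from h import *
go(.492,-.2745,.021)
for n in ["wrist","side"]:
    cv2.imwrite(f"pics/{n}1.png",imaging.read_camera(n)[:,:,::-1])
a=cv2.imread("pics/wrist1.png");b=cv2.imread("pics/side1.png")[120:350,200:360]
b=cv2.resize(b,None,fx=1.8,fy=1.8); c=np.zeros((420,560+b.shape[1]-60,3),np.uint8)
c=np.zeros((420,800,3),np.uint8);c[:,:560]=a;c[:b.shape[0],560:]=b[:420,:240];cv2.imwrite("pics/m1.png",c)
E
```

```text
eef_pos: [0.4925, -0.272, 0.1808]
ft_force: [-0.5, 0.2, 0.2]
t 7.97 pos [ 0.4925 -0.272   0.1808] f [-0.54  0.15  0.23] w 0.0853 rows to go [-0.003 -0.016  1.066] tilt [-0.  0. -1.] yawx [-0.927  0.374]
```

View pics/m1.png

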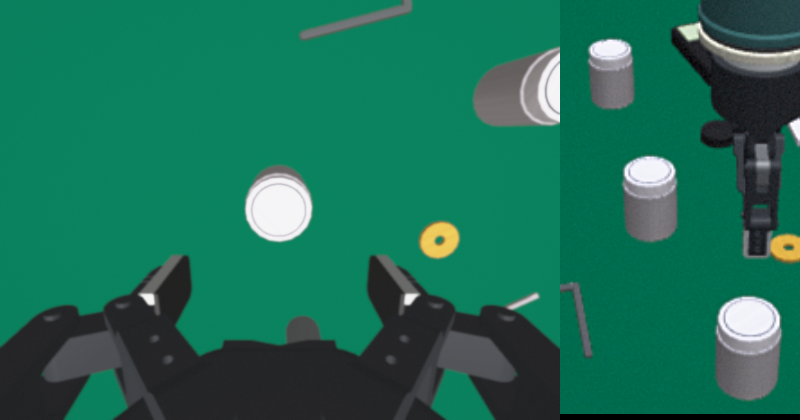

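The wrist view shows the third tin's lid centred at about (279,209), midway between the fingers. The side view shows all lids seated with no neck showing.

```bash
python3 - <<'E'
from h import *
s=env.read_state(); print(np.round(plane("wrist",(279,209),.078,s),4))
p=plane("wrist",(279,209),.078,s); go(p[0],p[1],.021)
E
```

```text
[ 0.4914 -0.2718  0.078 ]
t 8.07 pos [ 0.4923 -0.272   0.1804] f [0.16 0.7  0.57] w 0.0853 rows to go [ 4.000e-03 -1.000e-03  1.062e+00] tilt [-0.001  0.    -1.   ] yawx [-0.927  0.374]
```

```bash

python3 -m pendant '{"offset":[[0.004,0,0.25],[0.004,0,0.5],[0.004,0,0.7],[0.004,0,0.85],[0.004,0,0.95]],"delta_rot":[[0,0,0],[0,0,0],[0,0,0],[0,0,0],[0,0,0]]}' | sed -n '2p;4p'
python3 -m pendant '{"offset":[[0,0,0.06],[0,0,0.11],[0,0,0.11],[0,0,0.11]],"delta_rot":[[0,0,0],[0,0,0],[0,0,0],[0,0,0]]}' | sed -n '2p;4p'
python3 -m pendant '{"offset":[[0,0,0],[0,0,0],[0,0,0],[0,0,0],[0,0,0]],"delta_rot":[[0,0,0],[0,0,0],[0,0,0],[0,0,0],[0,0,0]]}' 0 50
```

```text
eef_pos: [0.4914, -0.2718, 0.0371]
ft_force: [-0.9, -0.2, -0.3]
eef_pos: [0.4923, -0.2722, 0.0227]
ft_force: [-0.1, 0.1, 0.0]
clock: 9.82
eef_pos: [0.4923, -0.2722, 0.023]
tool_rot: [0.0, 0.191, 0.982, -0.0]
ft_force: [-3.2, 2.3, 11.5]
grip_width: 0.0598
gripper_force: 51.7
```

```bash

python3 -m pendant '{"offset":[[0,0,-0.06],[0,0,-0.14],[0,0,-0.22],[0,0,-0.3],[0,0,-0.3]],"delta_rot":[[0,0,0],[0,0,0],[0,0,0],[0,0,0],[0,0,0]]}' | sed -n '2p;4,6p'
for i in 1 2 3 4 5 6; do
python3 -m pendant '{"offset":[[0,0,0],[0,0,0]],"delta_rot":[[0,0,0],[0,0,0]]}' | sed -n '4p'; done
python3 -c "from h import *;go(.4923,-.2722,.023)"
```

```text
eef_pos: [0.4926, -0.2723, 0.0684]
ft_force: [0.1, -0.3, -2.6]
grip_width: 0.06
gripper_force: 54.3
ft_force: [0.1, -0.4, -2.4]
ft_force: [-0.1, -0.8, -3.0]
ft_force: [0.3, 0.4, -3.0]
ft_force: [-0.2, -0.3, -2.2]
ft_force: [-0.3, 0.7, -2.9]
ft_force: [-0.5, 0.1, -2.0]
t 11.95 pos [ 0.4921 -0.2721  0.0672] f [-0.46  0.05 -1.99] w 0.0602 rows to go [-0.002 -0.     0.295] tilt [-0. -0. -1.] yawx [-0.927  0.374]
```

About 0.27 kg. Setting it down again and moving to the middle tin.

```bash

python3 -m pendant '{"offset":[[0,0,0.1],[0,0,0.2],[0,0,0.26],[0,0,0.28],[0,0,0.295]],"delta_rot":[[0,0,0],[0,0,0],[0,0,0],[0,0,0],[0,0,0]]}' | sed -n '2p;4,6p'
python3 -m pendant '{"offset":[[0,0,0],[0,0,0]],"delta_rot":[[0,0,0],[0,0,0]]}' | sed -n '2p;4p'
python3 -m pendant '{"offset":[[0,0,0],[0,0,0],[0,0,0],[0,0,0]],"delta_rot":[[0,0,0],[0,0,0],[0,0,0],[0,0,0]]}' 1 | sed -n '2p;4,6p'
python3 -m pendant '{"offset":[[0,0,-0.15],[0,0,-0.35],[0,0,-0.6],[0,0,-0.85],[0,0,-1]],"delta_rot":[[0,0,0],[0,0,0],[0,0,0],[0,0,0],[0,0,0]]}' | sed -n '2p;4,6p'
python3 -m pendant '{"offset":[[0,0,0],[0,0,0]],"delta_rot":[[0,0,0],[0,0,0]]}' | sed -n '2p;4p'
python3 -c "from h import *;go(.4848,-.0235,.18)"
```

```text
eef_pos: [0.4921, -0.2722, 0.023]
ft_force: [-7.6, 3.1, 25.2]
grip_width: 0.0594
gripper_force: 56.9
eef_pos: [0.4923, -0.2722, 0.0232]
ft_force: [-0.7, -0.8, -2.5]
eef_pos: [0.4921, -0.2721, 0.023]
ft_force: [-0.6, 0.2, -0.4]
grip_width: 0.0855
gripper_force: 0.0
eef_pos: [0.4924, -0.2723, 0.1749]
ft_force: [0.2, 0.1, -1.4]
grip_width: 0.0855
gripper_force: 0.0
eef_pos: [0.4918, -0.2719, 0.1723]
ft_force: [-0.8, -0.4, -0.2]
t 14.2 pos [ 0.4918 -0.2719  0.1723] f [-0.79 -0.43 -0.24] w 0.0851 rows to go [ 0.663  1.518 -0.051] tilt [-0.001  0.    -1.   ] yawx [-0.927  0.374]
```

```bash

python3 -m pendant '{"offset":[[0.11,0.25,0],[0.22,0.5,0],[0.33,0.76,0]],"delta_rot":[[0,0,0],[0,0,0],[0,0,0]]}' | sed -n '2p'
python3 -m pendant '{"offset":[[0.11,0.25,0],[0.22,0.5,0],[0.33,0.76,0],[0.33,0.76,0],[0.33,0.76,0]],"delta_rot":[[0,0,0],[0,0,0],[0,0,0],[0,0,0],[0,0,0]]}' | sed -n '2p'
python3 - <<'E'
from h import *
s=env.read_state()
im=imaging.read_camera("wrist")[:,:,::-1];cv2.imwrite("pics/w2.png",im)
m=(im.min(2)>190).astype(np.uint8);m[280:]=0
cs,_=cv2.findContours(m,cv2.RETR_EXTERNAL,cv2.CHAIN_APPROX_NONE)
for c in cs:
    if cv2.contourArea(c)>800:
        e=cv2.fitEllipse(c);print(np.round(e[0],1),np.round(e[1],1));p=plane("wrist",e[0],.075,s);print(np.round(p,4));go(p[0],p[1],.0225)
E
```

```text
eef_pos: [0.4882, -0.1465, 0.1719]
eef_pos: [0.4853, -0.0241, 0.1723]
[281.4 209.5] [64.7 67.5]
[ 0.4844 -0.0217  0.075 ]
t 15.25 pos [ 0.4854 -0.0245  0.1725] f [-0.31 -0.28  0.21] w 0.0852 rows to go [0.013 0.015 1.   ] tilt [-0.001 -0.    -1.   ] yawx [-0.927  0.375]
```

View pics/w2.png

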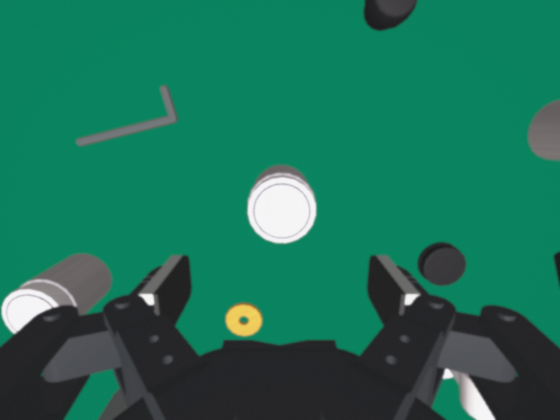

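The middle tin's lid sits at (281,210), centred between the fingers. The tin I put down stands upright at lower left (30,310).

```bash

python3 -m pendant '{"offset":[[0.013,0.015,0.25],[0.013,0.015,0.5],[0.013,0.015,0.7],[0.013,0.015,0.85],[0.013,0.015,0.93]],"delta_rot":[[0,0,0],[0,0,0],[0,0,0],[0,0,0],[0,0,0]]}' | sed -n '2p;4p'
python3 -m pendant '{"offset":[[0,0,0.04],[0,0,0.07],[0,0,0.07]],"delta_rot":[[0,0,0],[0,0,0],[0,0,0]]}' | sed -n '2p;4p'
python3 -m pendant '{"offset":[[0,0,0],[0,0,0],[0,0,0],[0,0,0],[0,0,0]],"delta_rot":[[0,0,0],[0,0,0],[0,0,0],[0,0,0],[0,0,0]]}' 0 50 | sed -n '2p;4,6p'
python3 -m pendant '{"offset":[[0,0,-0.06],[0,0,-0.14],[0,0,-0.22],[0,0,-0.3],[0,0,-0.3]],"delta_rot":[[0,0,0],[0,0,0],[0,0,0],[0,0,0],[0,0,0]]}' | sed -n '2p;4,6p'
for i in 1 2 3 4 5 6; do
python3 -m pendant '{"offset":[[0,0,0],[0,0,0]],"delta_rot":[[0,0,0],[0,0,0]]}' | sed -n '4p'; done
python3 -c "from h import *;go(.4844,-.0217,.023)"
```

```text
eef_pos: [0.4841, -0.0219, 0.0323]
ft_force: [-0.1, -0.6, 0.6]
eef_pos: [0.4849, -0.0209, 0.0232]
ft_force: [0.3, -0.2, 0.1]
eef_pos: [0.485, -0.0208, 0.0237]
ft_force: [-3.7, 0.9, 14.6]
grip_width: 0.0588
gripper_force: 50.9
eef_pos: [0.4853, -0.0207, 0.069]
ft_force: [-0.1, 0.0, -2.7]
grip_width: 0.0587
gripper_force: 54.2
ft_force: [0.3, 0.2, -2.5]
ft_force: [-0.7, -0.5, -1.5]
ft_force: [-0.5, 1.0, -2.4]
ft_force: [-0.3, 1.5, -2.5]
ft_force: [0.2, 0.1, -2.6]
ft_force: [0.1, -0.5, -2.4]
t 19.0 pos [ 0.4847 -0.0208  0.068 ] f [ 0.11 -0.48 -2.4 ] w 0.0586 rows to go [-0.    -0.007  0.3  ] tilt [ 0. -0. -1.] yawx [-0.927  0.374]
```

About 0.24 kg, so also light. Setting it down and moving to the last tin.

```bash

python3 -m pendant '{"offset":[[0,0,0.1],[0,0,0.2],[0,0,0.26],[0,0,0.28],[0,0,0.295]],"delta_rot":[[0,0,0],[0,0,0],[0,0,0],[0,0,0],[0,0,0]]}' | sed -n '2p;4,6p'
python3 -m pendant '{"offset":[[0,0,0],[0,0,0]],"delta_rot":[[0,0,0],[0,0,0]]}' | sed -n '2p;4p'
python3 -m pendant '{"offset":[[0,0,0],[0,0,0],[0,0,0],[0,0,0]],"delta_rot":[[0,0,0],[0,0,0],[0,0,0],[0,0,0]]}' 1 | sed -n '2p;4,6p'
python3 -m pendant '{"offset":[[0,0,-0.15],[0,0,-0.35],[0,0,-0.6],[0,0,-0.85],[0,0,-1]],"delta_rot":[[0,0,0],[0,0,0],[0,0,0],[0,0,0],[0,0,0]]}' | sed -n '2p;4,6p'
python3 -m pendant '{"offset":[[0,0,0],[0,0,0]],"delta_rot":[[0,0,0],[0,0,0]]}' | sed -n '2p;4p'
python3 -c "from h import *;go(.531,.264,.172)"
```

```text
eef_pos: [0.4847, -0.0208, 0.0237]
ft_force: [-11.6, -0.3, 35.5]
grip_width: 0.0585
gripper_force: 57.6
eef_pos: [0.4849, -0.0207, 0.0239]
ft_force: [0.7, 0.9, -1.7]
eef_pos: [0.4847, -0.0208, 0.0237]
ft_force: [0.3, 0.2, -0.0]
grip_width: 0.085
gripper_force: 0.0
eef_pos: [0.4851, -0.0208, 0.1755]
ft_force: [0.5, -0.0, -1.1]
grip_width: 0.0854
gripper_force: 0.0
eef_pos: [0.4843, -0.0207, 0.1731]
ft_force: [0.1, -0.4, 0.3]
t 21.25 pos [ 0.4843 -0.0207  0.1731] f [ 0.08 -0.43  0.33] w 0.0855 rows to go [0.422 1.876 0.007] tilt [-0.001 -0.    -1.   ] yawx [-0.927  0.374]
```

```bash

python3 -m pendant '{"offset":[[0.07,0.31,0],[0.14,0.62,0],[0.21,0.94,0]],"delta_rot":[[0,0,0],[0,0,0],[0,0,0]]}' | sed -n '2p'
python3 -m pendant '{"offset":[[0.07,0.31,0],[0.14,0.62,0],[0.21,0.94,0],[0.21,0.94,0],[0.21,0.94,0]],"delta_rot":[[0,0,0],[0,0,0],[0,0,0],[0,0,0],[0,0,0]]}' | sed -n '2p'
python3 - <<'E'
from h import *
s=env.read_state()
im=imaging.read_camera("wrist")[:,:,::-1];cv2.imwrite("pics/w3.png",im)
cv2.imwrite("pics/s3.png",imaging.read_camera("side")[:,:,::-1])
m=(im.min(2)>190).astype(np.uint8);m[280:]=0
cs,_=cv2.findContours(m,cv2.RETR_EXTERNAL,cv2.CHAIN_APPROX_NONE)
for c in cs:
    if cv2.contourArea(c)>800:
        e=cv2.fitEllipse(c);print(np.round(e[0],1),np.round(e[1],1));p=plane("wrist",e[0],.075,s);print(np.round(p,4));go(p[0],p[1],.0225)
E
```

```text
eef_pos: [0.5079, 0.123, 0.1726]
eef_pos: [0.5315, 0.2636, 0.1725]
[281.1 208.5] [65.2 67.6]
[0.5297 0.2659 0.075 ]
t 22.35 pos [0.5318 0.263  0.1732] f [-0.29 -0.17 -0.02] w 0.0855 rows to go [0.02  0.013 1.004] tilt [-0.001 -0.001 -1.   ] yawx [-0.927  0.376]
```

View pics/s3.png

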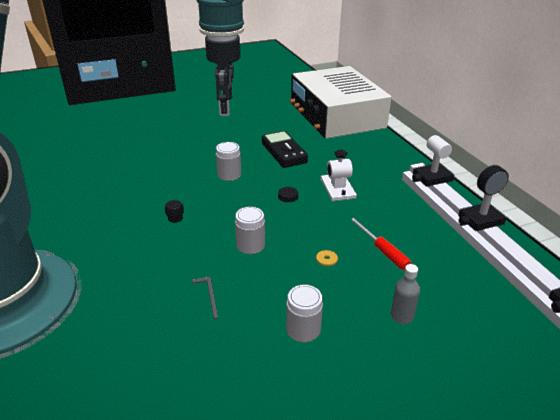

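The side view shows all three tins upright with lids home, at (304,310), (250,230) and (228,160). The bystanders are where they were. Gripping and hefting the third tin.

```bash

python3 -m pendant '{"offset":[[0.02,0.013,0.25],[0.02,0.013,0.5],[0.02,0.013,0.7],[0.02,0.013,0.85],[0.02,0.013,0.93]],"delta_rot":[[0,0,0],[0,0,0],[0,0,0],[0,0,0],[0,0,0]]}' | sed -n '2p;4p'
python3 -m pendant '{"offset":[[0,0,0.04],[0,0,0.07],[0,0,0.07]],"delta_rot":[[0,0,0],[0,0,0],[0,0,0]]}' | sed -n '2p;4p'
python3 -m pendant '{"offset":[[0,0,0],[0,0,0],[0,0,0],[0,0,0],[0,0,0]],"delta_rot":[[0,0,0],[0,0,0],[0,0,0],[0,0,0],[0,0,0]]}' 0 60 | sed -n '2p;4,6p'
python3 -m pendant '{"offset":[[0,0,-0.06],[0,0,-0.14],[0,0,-0.22],[0,0,-0.3],[0,0,-0.3]],"delta_rot":[[0,0,0],[0,0,0],[0,0,0],[0,0,0],[0,0,0]]}' | sed -n '2p;4,6p'
for i in 1 2 3 4 5 6; do
python3 -m pendant '{"offset":[[0,0,0],[0,0,0]],"delta_rot":[[0,0,0],[0,0,0]]}' | sed -n '4p'; done
python3 -c "from h import *;go(.5297,.2659,.222)"
```

```text
eef_pos: [0.5296, 0.2661, 0.0332]
ft_force: [-0.1, 0.1, 0.0]
eef_pos: [0.53, 0.2672, 0.024]
ft_force: [1.0, 0.2, 0.2]
eef_pos: [0.53, 0.2672, 0.0246]
ft_force: [-4.0, -2.6, 12.5]
grip_width: 0.0595
gripper_force: 62.5
eef_pos: [0.5304, 0.2675, 0.0699]
ft_force: [-1.1, -0.3, -4.0]
grip_width: 0.0596
gripper_force: 65.6
ft_force: [0.1, -0.3, -4.3]
ft_force: [-0.7, -0.1, -4.5]
ft_force: [-0.4, 0.0, -5.0]
ft_force: [0.1, -0.8, -5.2]
ft_force: [0.0, 0.1, -4.8]
ft_force: [-0.9, 0.8, -5.2]
t 26.1 pos [0.5298 0.2672 0.0687] f [-0.86  0.81 -5.19] w 0.0594 rows to go [-0.003 -0.009 -1.022] tilt [ 0. -0. -1.] yawx [-0.927  0.374]
```

About 0.49 kg, clearly the heaviest. Raising it to about 20 cm clear of the bench.

```bash

python3 -m pendant '{"offset":[[0,0,-0.12],[0,0,-0.3],[0,0,-0.5],[0,0,-0.7],[0,0,-0.85]],"delta_rot":[[0,0,0],[0,0,0],[0,0,0],[0,0,0],[0,0,0]]}' | sed -n '2p;4,6p'
python3 -m pendant '{"offset":[[0,0,-0.1],[0,0,-0.17],[0,0,-0.17],[0,0,-0.17],[0,0,-0.17]],"delta_rot":[[0,0,0],[0,0,0],[0,0,0],[0,0,0],[0,0,0]]}' | sed -n '2p;4,6p'
python3 -m pendant '{"offset":[[0,0,0],[0,0,0],[0,0,0],[0,0,0],[0,0,0]],"delta_rot":[[0,0,0],[0,0,0],[0,0,0],[0,0,0],[0,0,0]]}'
python3 - <<'E'
from h import *
cv2.imwrite("pics/s4.png",imaging.read_camera("side")[:,:,::-1])
E
```

```text
eef_pos: [0.5301, 0.2673, 0.199]
ft_force: [0.7, 0.9, -4.5]
grip_width: 0.0591
gripper_force: 66.2
eef_pos: [0.5295, 0.2671, 0.221]
ft_force: [-0.1, 0.9, -4.4]
grip_width: 0.0591
gripper_force: 66.2
clock: 27.98
eef_pos: [0.5298, 0.2672, 0.2217]
tool_rot: [0.0, 0.191, 0.982, -0.0]
ft_force: [0.4, -1.0, -5.2]
grip_width: 0.0595
gripper_force: 66.2
```

View pics/s4.png

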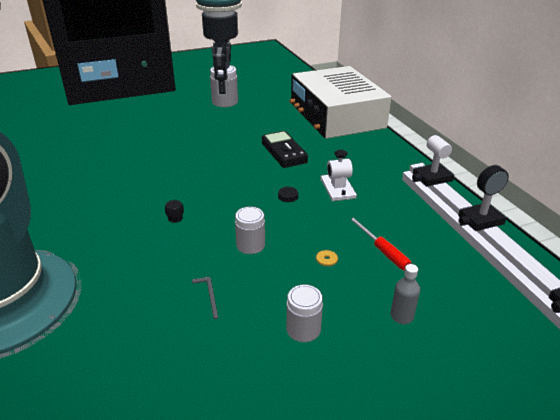

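The heavy tin hangs upright in the gripper at (224,88). The other two stand at (250,230) and (304,313) with lids home, and nothing else has moved.

```bash
python3 -c "from bench import env; print(env.sign_off())"
```

```text
the job is handed in; nothing more can be done
None
```

I pressed all three lids home and hefted the tins at about 0.27, 0.24 and 0.49 kg, then handed in holding the 0.49 kg tin upright and still about 20 cm up, with the other two standing where they began; the sign-off returned no verdict.

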